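# Face up the sample jars

### The job

Face up the sample jars in the blue tray: with a fingertip pressed on the lid near its edge, roll round every jar that is turned away, in its own pocket, until all three labels look straight out over the tray's front edge, the long side with the white card strip. The jars are too wide to be gripped; keep them standing in their pockets, do not lean hard on the lids, and leave the other things on the bench where they are.

Things in the scene. Friction and masses are not known exactly. Their poses are not given: they have to be found in the camera images.
- tray: Fixed blue plastic tray, 150 x 400 x 20 mm, with three round pockets in a row along its y axis (y = -128, 0, +128 mm), each 115 mm wide, floor 6 mm above the bench. Origin: centre of its underside. Its +x axis points out over its front edge, the long side with the white card strip (the side away from the robot, give or take 0.3 rad); z up.
- jar_ochre: Loose squat jar, 110 mm wide, 80 mm high, 0.35 to 0.65 kg, in a pocket with 2.5 mm play all round and 18 mm gaps to its neighbours; tight, flat, rigid black lid 110 mm wide on top. White label with ochre swatch on one side; a white seal strip 22 mm wide runs from the label's middle up and 37 mm in over the lid. Origin: centre of the underside; z up; +x points out through the label's middle.
- jar_red: The same jar with a red swatch, in another pocket. The jars slide easily in their pockets (friction about 0.1 on the tray, about 1 under a fingertip): a fingertip pressed on the lid 45 to 50 mm from its centre with about 15 N, never above 40 N, and led round in an arc carries the jar along, a quarter to a third less far than the finger goes. Lighter pressure slips more.
- jar_blue: The same jar with a blue swatch, in the remaining pocket. Some jars start turned away, by up to 2.1 rad to either side; a jar that already faces the front can be left as it is.
- label_ochre (a point): Middle of the ochre jar's label, on the jar's wall 55 mm from its axis and 34 mm above its underside; axes as the jar's.
- label_red (a point): The same point on the red jar.
- label_blue (a point): The same point on the blue jar.
- cup_red: Bystander: empty clear mixing cup with a red stain, 99 mm wide over the lip, 86 mm high. Origin: centre of the underside.
- cup_ochre: Bystander: the same cup with an ochre stain and a wooden stick in it. Origin: centre of the underside.
- beaker: Bystander: glass beaker, 74 mm wide, 95 mm high. Origin: centre of the underside.
- cylinder: Bystander: glass measuring cylinder on a 64 mm foot, 190 mm high. Origin: centre of the underside.
- film_bar: Bystander: steel film applicator block, 30 x 110 x 34 mm. Origin: centre of the underside.
- spatula: Bystander: spatula 200 mm long lying on the bench.
There are look-alikes about, which are no part of the job. Leave any turquoise look-alike of the jar_ochre alone. What is shaped like the jar_red but purple is not meant.

How it is judged:
By the outcome, as a careful person would: the job done as asked, in the order asked, and still so for the second after the job is handed in, with the robot touching nothing.
It also fails if it takes over 72 s, if anything falls off the work surface, if the arm or the gripper's body presses on something with over 40 N, if the wrist force passes 120 N, or if a joint passes its speed limit or range.

### The arm

A 6-joint arm with a two-finger parallel gripper is mounted at the origin on the work surface. World frame = base frame: x ahead of the robot, y to its left, z up, the work surface at z = 0. Lengths are in m, angles in rad, forces in N, time in s.
With the tool pointing down it reaches from about 0.35 to 0.85 m from the base axis. Payload 8.1 kg.
Tool frame: the origin (TCP) lies on the centre line of the jaws, within the pads' length; the fingertips stand manip.tips_ahead ahead of it and the grasp point (between the pads) lies 3 mm ahead of it (manip.tips_ahead is the distance from the TCP to the fingertips, in m); x points along the fingers, y is the direction in which the jaws open and shut, and the axes are right-handed (so a half turn about x gives the same grasp; the last joint's range is limited). The gripper opens to 85 mm and grips with 20 to 120 N. Pads are 22 mm wide; open, the fingers measure 114 mm over their backs; the gripper's body (76 mm by 85 mm) begins 54 mm behind the grasp point. The pads swing forward as they close: fully open they stand 13 mm farther back than shut.
Start: joints at [-1.34, 0.13, 1.488, -0, 1.523, -0.085], TCP at [0.186, -0.57, 0.218] pointing down, gripper open.
Joint ranges: [-2.96, 2.96], [-0.89, 2.26], [0.02, 2.5], [-1.34, 4.48], [0, 2.73], [-2.66, 2.66]. Speed limits (rad/s): [2.39, 2.39, 2.79, 3.14, 3.14, 3.14].

### API

Orientations are given as a rotation vector (axis times angle).
In Python, from station import manip gives the robot as it stands. The module is installed in compiled form; this text tells all that it offers.
- The arm moves only by the shell command python3 -m crank 'ROWS'. ROWS is JSON, a list of rows, each a list of 7 numbers: the turn, a rotation vector about the tool's x, y, z scaled (see below), then the shift along the tool's x, y, z scaled (see below), then the closure, from 0 (fully open) to 1 (shut). In form: [[wx, wy, wz, tx, ty, tz, jaw], ...]. A call has exactly 5 rows; each row is the pose to reach, as a shift and turn from the pose commanded when the call began, along the tool's axes at that moment, turning the shorter way round; what a row does not reach only later rows make up. The controller multiplies each number of a shift by 20 cm and each number of a turn by 2 pi rad. A row lasts 1/12 s, in which the tool goes at most 41.7 mm and 7.16 degrees, less where a joint would pass 70% of its speed; a pose out of reach is approached as far as the arm can. A call with a number of a shift or a turn outside -1 to 1 is refused whole. A call with a gripper value outside its range is refused whole. The fingers move at their own pace and stop on an object; the grip force is fixed at half the most. Time passes only in rows, so rows that repeat a pose let the fingers close, or fill a call up. It gives the time, the measured TCP pose, the force and the opening at its end, in the units of the state.
- manip.state(): the state, without advancing time (a new reading comes with each control period).
- manip.camera(name): name is "scene" or "top"; returns a dict with "color" (480x640x3 uint8, blue, green, red), "K" (3x3 intrinsics, pixels), "R" (3x3) and "t" (3): a world point X has camera coordinates R X + t. Camera axes: x right, y down, z forward; pixel columns grow to the right and rows downward; lengths in m; the calibration is good to about 2 mm. A picture is of the moment at which its call begins. There is no depth.
- manip.sign_off(): hands the job in, once; it reports no verdict.
The state is a dict: "t": time; "joint_pos": joint angles; "joint_velocities": joint speeds; "joint_efforts": joint torques, N m; "position": TCP position; "ee_rot": TCP orientation; "wrist_force": force on the tool from outside, world axes, zero at the start; "torque": the same for the moment, N m; "finger_gap": opening from 0.0 (shut) to 1.0 (fully open).
Only numpy, scipy, OpenCV 4.12 (cv2) and the standard library are available. Lean on these libraries where they do the work, as an engineer would, in place of code of your own. Each camera call takes 0.05 s, during which the arm holds its last target.

## Working session

There is one attempt and no reset: what is moved stays moved. The work goes in short steps, Python scripts to look and compute and a shell command to move; the robot and the scene stay as the last step left them, time stands still between calls to the robot, and variables do not carry over. Pictures are saved under pics/ and viewed, and the job is handed in when it is done.

```bash
mkdir -p pics; ls
python3 - <<'E'
from station import manip
import cv2
print(manip.state(), manip.tips_ahead)
for n in("scene","top"):
    c=manip.camera(n); cv2.imwrite(f"pics/{n}0.png",c["color"]); print(n,c["K"],c["R"],c["t"])
E
```

```text
pics
{'t': 0.0, 'joint_pos': array([-1.34034732e+00,  1.31158738e-01,  1.48930299e+00, -3.02593599e-05,
        1.52297051e+00, -8.54204082e-02]), 'joint_velocities': array([ 0.00019205, -0.00163114,  0.00032958,  0.00076008, -0.00216213,
        0.00016304]), 'joint_efforts': array([ 4.16757093e-04, -5.69401324e+01, -5.00544763e+01, -5.30919488e-05,
        1.48193497e-02,  7.09561007e-06]), 'position': array([ 0.18625299, -0.56975587,  0.21733287]), 'ee_rot': array([ 2.05146833,  0.32865123, -2.05180785]), 'wrist_force': array([ 0.17263509,  0.50985514, -0.28447351]), 'torque': array([ 0.00797267,  0.03183574, -0.04641182]), 'finger_gap': 0.9943319994848934} 0.022
scene [[504.82381069   0.         321.66922937]
 [  0.         504.82381069 230.42684952]
 [  0.           0.           1.        ]] [[ 0.24548622  0.96938245  0.00584582]
 [ 0.84642609 -0.21140142 -0.48874565]
 [-0.47254564  0.12492837 -0.87240674]] [-0.13790358 -0.4522352   1.53091737]
top [[613.36270799   0.         330.24763993]
 [  0.         613.36270799 240.70921585]
 [  0.           0.           1.        ]] [[ 0.01013268 -0.99985364 -0.0137848 ]
 [-0.99520736 -0.00874282 -0.0973954 ]
 [ 0.09726063  0.01470561 -0.9951503 ]] [0.01773992 0.583895   1.69517402]
```

View pics/scene0.png

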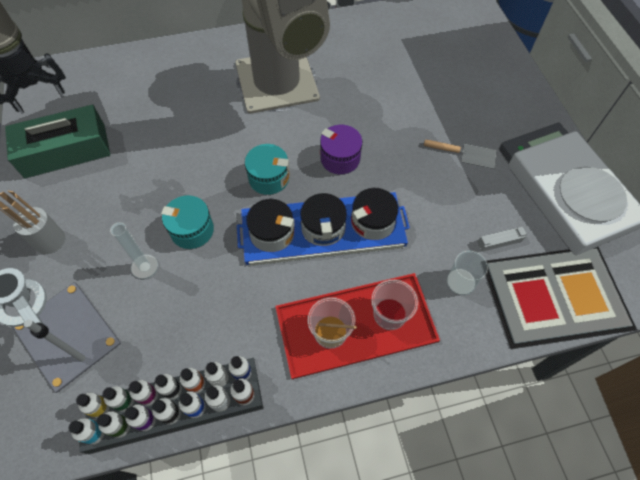

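View pics/top0.png

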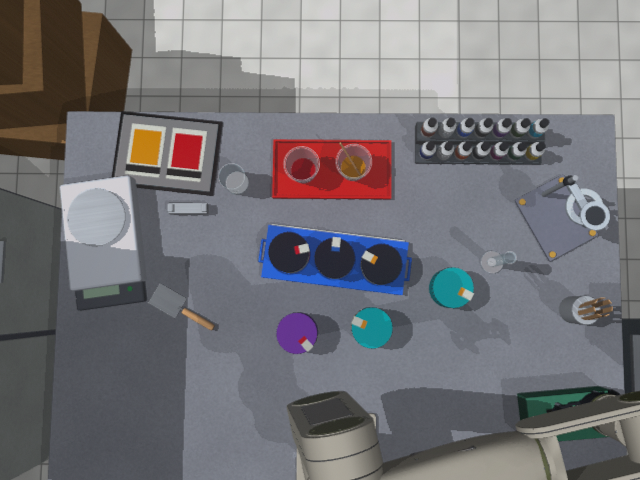

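Candidates (top view): black-lid jars in the blue tray are red (289,252), blue (335,258) and ochre (382,264). The look-alikes are turquoise (372,328), turquoise (453,288) and purple (297,333), all outside the tray. I choose the three black lids in the tray and check them in a crop.

```bash
cat > h.py <<'E'
import cv2,numpy as np
from station import manip
def ray(c,uv,z):
    d=c["R"].T@np.linalg.inv(c["K"])@np.array([uv[0],uv[1],1.]); o=-c["R"].T@c["t"]
    return o+d*(z-o[2])/d[2]
def rectify(c,x0,x1,y0,y1,z,s=2000):
    # metric warp of plane z: col = (y1-y)*s, row=(x1-x)*s
    P=[]
    Q=[]
    for x,y in((x0,y0),(x0,y1),(x1,y0),(x1,y1)):
        p=c["K"]@(c["R"]@np.array([x,y,z])+c["t"]); P.append(p[:2]/p[2]); Q.append([(y1-y)*s,(x1-x)*s])
    H=cv2.getPerspectiveTransform(np.float32(P),np.float32(Q))
    return cv2.warpPerspective(c["color"],H,(int((y1-y0)*s),int((x1-x0)*s)),flags=cv2.INTER_CUBIC)
E
python3 - <<'E'
from h import *
c=manip.camera("top"); im=c["color"]
cr=cv2.resize(im[220:300,255:415],None,fx=5,fy=5,interpolation=cv2.INTER_CUBIC)
cv2.imwrite("pics/crop0.png",cr)
for uv in((289,252),(335,258),(382,264)): print(ray(c,uv,.086))
# tray blue corners at z=.02
hsv=cv2.cvtColor(im,cv2.COLOR_BGR2HSV)
m=cv2.inRange(hsv,(105,150,60),(125,255,255)); m[:215]=0;m[305:]=0;m[:,:255]=0;m[:,420:]=0
P=cv2.findNonZero(m); 
from itertools import chain
W=np.array([ray(c,p[0],.02)[:2] for p in P])
r=cv2.minAreaRect(W.astype(np.float32)); print(r, cv2.boxPoints(r))
d=manip.camera("scene"); cv2.imwrite("pics/crop0s.png",cv2.resize(d["color"][170:270,225:415],None,fx=4,fy=4,interpolation=cv2.INTER_CUBIC))
E
```

```text
[0.5463215  0.13405798 0.086     ]
[0.53115068 0.00906526 0.086     ]
[ 0.51606528 -0.11813111  0.086     ]
((0.531470537185669, 0.010828480124473572), (0.42695340514183044, 0.1489664912223816), 83.37840270996094) [[ 0.4328678  -0.19263542]
 [ 0.5808406  -0.20981297]
 [ 0.6300733   0.21429238]
 [ 0.4821005   0.23146993]]
```

View pics/crop0.png

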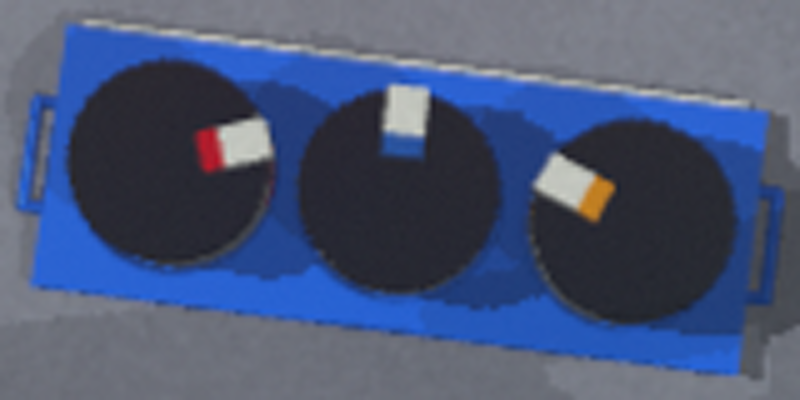

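View pics/crop0s.png

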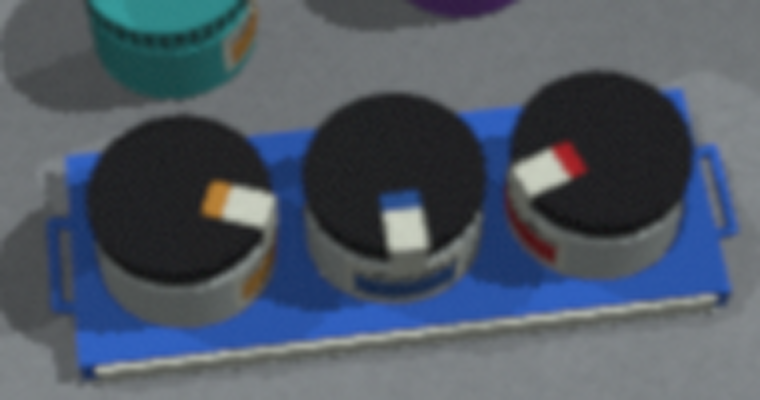

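The tray's card strip is on the far side, with crop x running from about 80 to 750. Red's seal (235,145) points right (-y) and ochre's (575,185) points left and up (+y). Blue's (405,120) is near the front. Next I measure the angles.

```bash
cat >> h.py <<'E'
def tray_yaw(c):
    hsv=cv2.cvtColor(c["color"],cv2.COLOR_BGR2HSV)
    m=cv2.inRange(hsv,(105,150,60),(125,255,255)); m[:215]=0;m[305:]=0;m[:,:255]=0;m[:,420:]=0
    # front edge: topmost blue pixels in each column
    cols=range(285,400); pts=np.array([ray(c,(u,np.nonzero(m[:,u])[0].min()),.02)[:2] for u in cols if m[:,u].any()],np.float32)
    l=cv2.fitLine(pts,cv2.DIST_HUBER,0,.001,.001).ravel()
    l*= 1 if l[1]>0 else -1
    return np.arctan2(-l[0],l[1])
def jars(c,yaw,T,view="top"):
    out={}
    S=2000
    for name,ly in(("ochre",-.128),("blue",0.),("red",.128)):
        cx,cy=T[0]-np.sin(yaw)*ly,T[1]+np.cos(yaw)*ly
        w=rectify(c,cx-.064,cx+.064,cy-.064,cy+.064,.086,S)
        hsv=cv2.cvtColor(w,cv2.COLOR_BGR2HSV)
        X=np.indices(w.shape[:2]); px=cx+.064-X[0]/S; py=cy+.064-X[1]/S
        dark=((hsv[...,2]<70)).astype(np.uint8)
        n,lab,st,_=cv2.connectedComponentsWithStats(dark); k=1+np.argmax(st[1:,4]); 
        cn=max(cv2.findContours((lab==k).astype(np.uint8),cv2.RETR_EXTERNAL,cv2.CHAIN_APPROX_NONE)[0],key=len)
        (u,v),r=cv2.minEnclosingCircle(cn); lc=(cx+.064-v/S,cy+.064-u/S)
        rr=np.hypot(px-cx,py-cy)
        br=((hsv[...,2]>95)&(rr<.050)).astype(np.uint8)
        n,lab,st,ce=cv2.connectedComponentsWithStats(br); k=1+np.argmax(st[1:,4])
        s=lab==k; sx,sy=px[s].mean(),py[s].mean()
        P=np.c_[px[s]-sx,py[s]-sy]; e=np.linalg.svd(P.T@P)[0][:,0]; e*=np.sign(e@[sx-cx,sy-cy])
        f=lambda a:(a-yaw+np.pi)%(2*np.pi)-np.pi
        out[name]=dict(pocket=np.round((cx,cy),4),lid=np.round(lc,4),r=round(r/S,4),a_pocket=round(f(np.arctan2(sy-cy,sx-cx)),3),a_lid=round(f(np.arctan2(sy-lc[1],sx-lc[0])),3),a_axis=round(f(np.arctan2(e[1],e[0])),3),area=int(s.sum()))
    return out
E
python3 - <<'E'
from h import *
c=manip.camera("top"); y=tray_yaw(c); print(y)
T=(.5315,.0108)
for k,v in jars(c,-.115,T).items(): print(k,v)
d=manip.camera("scene")
for k,v in jars(d,-.115,T).items(): print(k,v)
E
```

```text
-0.11677953
ochre {'pocket': array([ 0.5168, -0.1164]), 'lid': array([ 0.5161, -0.1152]), 'r': 0.0555, 'a_pocket': np.float64(1.169), 'a_lid': np.float64(1.133), 'a_axis': np.float64(1.205), 'area': 3042}
blue {'pocket': array([0.5315, 0.0108]), 'lid': array([0.5319, 0.0115]), 'r': 0.0551, 'a_pocket': np.float64(0.043), 'a_lid': np.float64(0.021), 'a_axis': np.float64(-0.002), 'area': 2875}
red {'pocket': array([0.5462, 0.138 ]), 'lid': array([0.5473, 0.1341]), 'r': 0.0562, 'a_pocket': np.float64(-1.188), 'a_lid': np.float64(-1.188), 'a_axis': np.float64(-1.246), 'area': 2879}
ochre {'pocket': array([ 0.5168, -0.1164]), 'lid': array([ 0.5227, -0.1194]), 'r': 0.059, 'a_pocket': np.float64(1.152), 'a_lid': np.float64(1.352), 'a_axis': np.float64(1.195), 'area': 3366}
blue {'pocket': array([0.5315, 0.0108]), 'lid': array([0.5385, 0.0086]), 'r': 0.0589, 'a_pocket': np.float64(0.012), 'a_lid': np.float64(0.067), 'a_axis': np.float64(0.028), 'area': 2906}
red {'pocket': array([0.5462, 0.138 ]), 'lid': array([0.5537, 0.1339]), 'r': 0.0593, 'a_pocket': np.float64(-1.198), 'a_lid': np.float64(-1.41), 'a_axis': np.float64(-1.207), 'area': 2981}
```

```bash
cat >> h.py <<'E'
from scipy.spatial.transform import Rotation as Ro
def st():
    s=manip.state(); print("t",round(s["t"],2),"p",np.round(s["position"],4),"F",np.round(s["wrist_force"],1),"gap",round(s["finger_gap"],2)); return s
def shift(P,R=None):
    "world offset list -> tool units"
    R=Ro.from_rotvec(manip.state()["ee_rot"]).as_matrix() if R is None else R
    return np.round(np.atleast_2d(P)@R/.2,4)
E
python3 - <<'E'
from h import *
s=st(); R=Ro.from_rotvec(s["ee_rot"]).as_matrix(); print(np.round(R,4))
# desired: x=-z world, y = +-world dir
for yaw in (0,-np.pi/2,np.pi/2,np.pi):
    y=np.array([np.cos(yaw),np.sin(yaw),0]); x=np.array([0,0,-1.]); D=np.c_[x,y,np.cross(x,y)]
    print(yaw, np.round(Ro.from_matrix(R.T@D).as_rotvec()/(2*np.pi),4))
E
```

```text
t 0.3 p [ 0.1863 -0.5701  0.218 ] F [0.1 0.7 1.1] gap 1.0
[[-1.000e-04  3.106e-01 -9.505e-01]
 [ 6.000e-04 -9.505e-01 -3.106e-01]
 [-1.000e+00 -6.000e-04 -1.000e-04]]
0 [-1.997e-01 -1.000e-04  1.000e-04]
-1.5707963267948966 [0.0503 0.     0.0001]
1.5707963267948966 [-4.497e-01 -1.000e-04  0.000e+00]
3.141592653589793 [3.003e-01 1.000e-04 1.000e-04]
```

```bash
python3 -m crank '[[0.01,0,0,0,-0.07,-0.11,1],[0.02,0,0,0.02,-0.18,-0.28,1],[0.03,0,0,0.04,-0.29,-0.46,1],[0.04,0,0,0.06,-0.4,-0.64,1],[0.0503,0,0,0.06,-0.51,-0.8,1]]'
python3 - <<'E'
from h import *
s=st(); print(s["joint_pos"].round(2)); R=Ro.from_rotvec(s["ee_rot"]).as_matrix(); print(np.round(R,4))
print(shift(np.array([.5635,-.1155,.15])-s["position"]))
E
```

```text
t: 0.72
position: [0.3075, -0.4218, 0.2054]
ee_rot: [-2.219, 0.003, 2.219]
wrist_force: [1.2, 0.1, 0.1]
finger_gap: 0.3
t 0.72 p [ 0.3075 -0.4218  0.2054] F [1.2 0.1 0.1] gap 0.3
[-1.04 -0.07  1.72  0.    1.5   0.54]
[[-3.0e-04 -3.9e-03 -1.0e+00]
 [ 1.0e-03 -1.0e+00  3.9e-03]
 [-1.0e+00 -1.0e-03  3.0e-04]]
[[ 0.2783 -1.5363 -1.2742]]
```

```bash
python3 -m crank '[[0,0,0,0,-0.15,-0.12,1],[0,0,0,0,-0.3,-0.25,1],[0,0,0,0,-0.45,-0.38,1],[0,0,0,0,-0.6,-0.5,1],[0,0,0,0,-0.74,-0.62,1]]'; python3 -m crank '[[0,0,0,0,-0.15,-0.12,1],[0,0,0,0,-0.3,-0.25,1],[0,0,0,0.05,-0.45,-0.38,1],[0,0,0,0.1,-0.6,-0.5,1],[0,0,0,0.2,-0.72,-0.6,1]]'
python3 - <<'E'
from h import *
s=st(); print(s["joint_pos"].round(2)); 
print(shift(np.array([.5635,-.1155,.13])-s["position"]))
E
```

```text
t: 1.13
position: [0.4318, -0.2738, 0.2066]
ee_rot: [2.222, -0.0, -2.221]
wrist_force: [0.1, -0.7, 0.6]
finger_gap: 0.002
t: 1.55
position: [0.5537, -0.1297, 0.1685]
ee_rot: [2.226, -0.0, -2.215]
wrist_force: [0.7, -0.9, 0.2]
finger_gap: 0.005
t 1.55 p [ 0.5537 -0.1297  0.1685] F [ 0.7 -0.9  0.2] gap 0.0
[-0.32  0.07  1.64  0.    1.42  1.25]
[[ 0.1927 -0.0712 -0.048 ]]
```

```bash
python3 -m crank '[[0,0,0,0.05,-0.03,-0.02,1],[0,0,0,0.1,-0.06,-0.04,1],[0,0,0,0.17,-0.06,-0.04,1],[0,0,0,0.17,-0.06,-0.04,1],[0,0,0,0.17,-0.06,-0.04,1]]'
python3 - <<'E'
from h import *
s=st(); 
print(shift(np.array([.5635,-.1155,.111])-s["position"]))
c=manip.camera("scene");cv2.imwrite("pics/s1.png",c["color"][100:320,180:480])
E
```

```text
t: 1.97
position: [0.5578, -0.1202, 0.1317]
ee_rot: [-2.219, 0.001, 2.223]
wrist_force: [-0.1, 0.0, 0.5]
finger_gap: -0.001
t 1.97 p [ 0.5578 -0.1202  0.1317] F [-0.1  0.   0.5] gap -0.0
[[ 0.1034 -0.0237 -0.0286]]
```

View pics/s1.png

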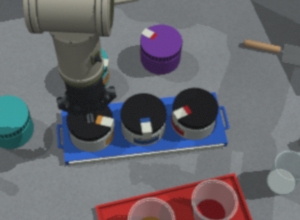

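The shut gripper stands over the ochre lid's outer part at crop (90,120), and nothing else is near it. I descend to just above the lid, then probe for contact.

```bash
python3 -m crank '[[0,0,0,0.05,-0.02,-0.03,1],[0,0,0,0.09,-0.024,-0.03,1],[0,0,0,0.1,-0.024,-0.03,1],[0,0,0,0.1,-0.024,-0.03,1],[0,0,0,0.1,-0.024,-0.03,1]]'; python3 -m crank '[[0,0,0,0.004,0,0,1],[0,0,0,0.008,0,0,1],[0,0,0,0.012,0,0,1],[0,0,0,0.014,0,0,1],[0,0,0,0.014,0,0,1]]'
```

```text
t: 2.43
position: [0.5646, -0.115, 0.1121]
ee_rot: [-2.22, 0.0, 2.222]
wrist_force: [-1.3, -0.3, -0.1]
finger_gap: -0.001
t: 2.85
position: [0.5648, -0.115, 0.1096]
ee_rot: [-2.221, 0.0, 2.221]
wrist_force: [-0.1, 0.2, 0.4]
finger_gap: 0.003
```

```bash
python3 -m crank '[[0,0,0,0.004,0,0,1],[0,0,0,0.007,0,0,1],[0,0,0,0.008,0,0,1],[0,0,0,0.008,0,0,1],[0,0,0,0.008,0,0,1]]';python3 -m crank '[[0,0,0,0.002,0,0,1],[0,0,0,0.004,0,0,1],[0,0,0,0.005,0,0,1],[0,0,0,0.005,0,0,1],[0,0,0,0.005,0,0,1]]'
```

```text
t: 3.27
position: [0.5648, -0.1149, 0.108]
ee_rot: [-2.221, 0.0, 2.221]
wrist_force: [-0.1, -0.3, -0.3]
finger_gap: -0.002
t: 3.68
position: [0.5648, -0.1149, 0.107]
ee_rot: [-2.221, 0.0, 2.221]
wrist_force: [0.3, -0.7, 0.6]
finger_gap: 0.001
```

```bash
python3 -m crank '[[0,0,0,0.002,0,0,1],[0,0,0,0.004,0,0,1],[0,0,0,0.005,0,0,1],[0,0,0,0.005,0,0,1],[0,0,0,0.005,0,0,1]]'
```

```text
t: 4.1
position: [0.5648, -0.1149, 0.106]
ee_rot: [-2.221, 0.0, 2.221]
wrist_force: [-0.9, 0.3, -0.1]
finger_gap: 0.003
```

```bash
python3 -m crank '[[0,0,0,0.001,0,0,1],[0,0,0,0.002,0,0,1],[0,0,0,0.003,0,0,1],[0,0,0,0.004,0,0,1],[0,0,0,0.004,0,0,1]]'
```

```text
t: 4.52
position: [0.5648, -0.1149, 0.1051]
ee_rot: [-2.221, 0.0, 2.221]
wrist_force: [-0.1, -0.3, 0.4]
finger_gap: 0.002
```

```bash
python3 -m crank '[[0,0,0,0.001,0,0,1],[0,0,0,0.002,0,0,1],[0,0,0,0.003,0,0,1],[0,0,0,0.004,0,0,1],[0,0,0,0.005,0,0,1]]'
```

```text
t: 4.93
position: [0.5648, -0.1149, 0.1042]
ee_rot: [-2.221, 0.0, 2.221]
wrist_force: [-1.1, 0.5, -0.2]
finger_gap: -0.002
```

Run:
```python
from h import *
c=manip.camera("scene");cv2.imwrite("pics/s2.png",cv2.resize(c["color"][150:270,210:330],None,fx=5,fy=5,interpolation=cv2.INTER_CUBIC))
```

```text
(no output)
```

View pics/s2.png

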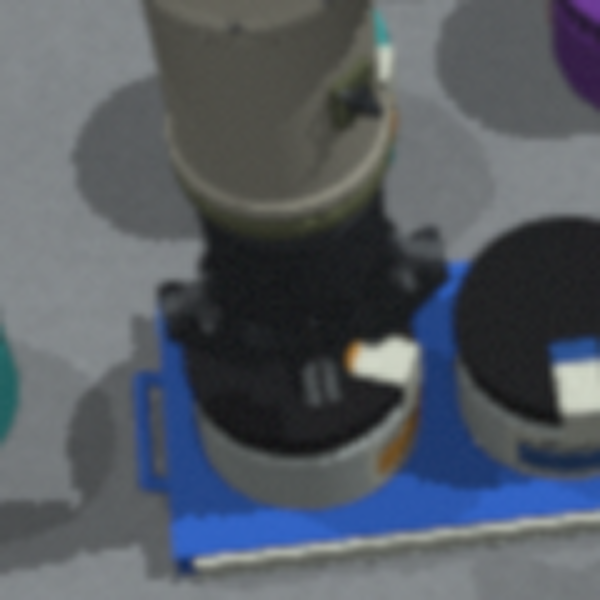

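The pads' light lines, crop (320,380), show above the lid, about 50 px inside its near edge. Still no contact, so I keep going down in fine steps.

```bash
python3 -m crank '[[0,0,0,0.001,0,0,1],[0,0,0,0.002,0,0,1],[0,0,0,0.003,0,0,1],[0,0,0,0.004,0,0,1],[0,0,0,0.005,0,0,1]]'
```

```text
t: 5.4
position: [0.5648, -0.1149, 0.1031]
ee_rot: [-2.221, 0.0, 2.221]
wrist_force: [-0.4, -0.2, -0.8]
finger_gap: -0.0
```

```bash
python3 -m crank '[[0,0,0,0.001,0,0,1],[0,0,0,0.002,0,0,1],[0,0,0,0.003,0,0,1],[0,0,0,0.004,0,0,1],[0,0,0,0.005,0,0,1]]'
```

```text
t: 5.82
position: [0.5649, -0.1149, 0.1022]
ee_rot: [-2.221, 0.0, 2.221]
wrist_force: [-0.3, 0.6, 0.0]
finger_gap: 0.004
```

```bash
python3 -m crank '[[0,0,0,0.001,0,0,1],[0,0,0,0.002,0,0,1],[0,0,0,0.003,0,0,1],[0,0,0,0.003,0,0,1],[0,0,0,0.003,0,0,1]]'
```

```text
t: 6.23
position: [0.5648, -0.1149, 0.1016]
ee_rot: [-2.221, 0.0, 2.221]
wrist_force: [0.4, 0.2, -0.1]
finger_gap: -0.001
```

Run:
```python
from h import *
c=manip.camera("scene");im=c["color"].copy()
big=cv2.resize(im[180:260,230:310],None,fx=8,fy=8,interpolation=cv2.INTER_CUBIC); big=cv2.convertScaleAbs(big,alpha=2.0,beta=10)
for P,col in (((.5648,-.1149,.0796),(0,0,255)),((.5648,-.1149,.1016),(0,255,0)),((.5718,-.1149,.086),(255,0,255))):
    p=c["K"]@(c["R"]@np.array(P)+c["t"]);p=p[:2]/p[2];print(p)
    cv2.circle(big,tuple(int(v) for v in (p-[230,180])*8),3,col,-1)
cv2.imwrite("pics/s3.png",big[:600])
```

```text
[274.54580619 235.22266652]
[273.82273181 230.62673796]
[274.94483248 236.46453053]
```

View pics/s3.png

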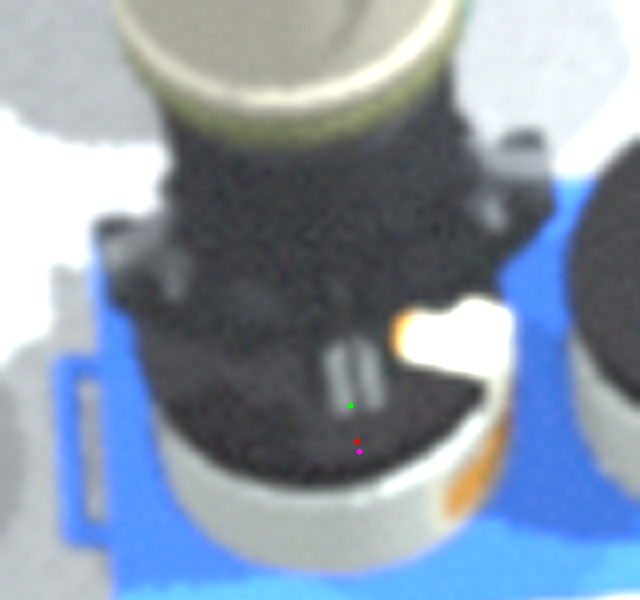

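Run:
```python
from h import *
a=cv2.imread("pics/top0.png");b=cv2.imread("pics/scene0.png")
t=manip.camera("top");s=manip.camera("scene")
def cen(im,box,kind):
    x0,y0,x1,y1=box;w=im[y0:y1,x0:x1];h=cv2.cvtColor(w,cv2.COLOR_BGR2HSV)
    if kind=="red": m=((h[...,0]<8)|(h[...,0]>170))&(h[...,1]>150)&(h[...,2]>80)
    if kind=="och": m=(h[...,0]>10)&(h[...,0]<25)&(h[...,1]>120)&(h[...,2]>110)
    if kind=="white": m=(h[...,1]<60)&(h[...,2]>150)
    yy,xx=np.nonzero(m);print(kind,m.sum(),x0+xx.mean(),y0+yy.mean());return np.array([x0+xx.mean(),y0+yy.mean()])
P=lambda c:c["K"]@np.c_[c["R"],c["t"]]
def tri(p,q):
    X=cv2.triangulatePoints(P(t),P(s),p.reshape(2,1),q.reshape(2,1)).ravel();X=X[:3]/X[3]
    for c,u in((t,p),(s,q)):
        v=P(c)@np.r_[X,1];print("  res",(v[:2]/v[2]-u).round(2))
    print(X.round(4))
tri(cen(a,(290,244,301,256),"red"),cen(b,(361,204,372,215),"red"))
tri(cen(a,(369,254,379,266),"och"),cen(b,(273,214,283,226),"och"))
tri(cen(a,(296,240,311,256),"white"),cen(b,(350,204,370,221),"white"))
tri(cen(a,(330,236,343,250),"white"),cen(b,(318,219,334,235),"white"))
```

```text
red 34 296.05882352941177 249.61764705882354
red 39 367.28205128205127 209.25641025641025
  res [0.08 0.03]
  res [ 0.14 -0.  ]
[0.5529 0.1147 0.0863]
och 37 373.7837837837838 259.27027027027026
och 36 278.3888888888889 219.44444444444446
  res [0.27 0.05]
  res [ 0.46 -0.02]
[ 0.5286 -0.0967  0.0853]
white 70 303.45714285714286 247.84285714285716
white 81 359.7901234567901 212.74074074074073
  res [0.1  0.03]
  res [ 0.18 -0.  ]
[0.5579 0.0947 0.0862]
white 71 335.7887323943662 241.69014084507043
white 89 325.8426966292135 226.7865168539326
  res [0.18 0.04]
  res [ 0.31 -0.01]
[0.5755 0.0069 0.0858]
```

The lid height triangulates to 86 mm, as given, so the real tips seem to reach less far ahead of the TCP than stated. I keep probing down.

```bash
python3 -m crank '[[0,0,0,0.002,0,0,1],[0,0,0,0.004,0,0,1],[0,0,0,0.006,0,0,1],[0,0,0,0.007,0,0,1],[0,0,0,0.007,0,0,1]]'; python3 -c "
from h import *
print(manip.tips_ahead,st()['torque'])"
```

```text
t: 6.8
position: [0.5648, -0.1149, 0.1001]
ee_rot: [-2.221, 0.0, 2.221]
wrist_force: [-0.3, -0.2, 0.5]
finger_gap: -0.0
t 6.8 p [ 0.5648 -0.1149  0.1001] F [-0.3 -0.2  0.5] gap -0.0
0.022 [-0.04248712  0.0370649   0.0255022 ]
```

```bash
python3 -m crank '[[0,0,0,0.002,0,0,1],[0,0,0,0.004,0,0,1],[0,0,0,0.006,0,0,1],[0,0,0,0.006,0,0,1],[0,0,0,0.006,0,0,1]]'
```

```text
t: 7.22
position: [0.5648, -0.1149, 0.099]
ee_rot: [-2.221, 0.0, 2.221]
wrist_force: [0.4, 0.1, -0.4]
finger_gap: -0.0
```

```bash
python3 -m crank '[[0,0,0,0.002,0,0,1],[0,0,0,0.004,0,0,1],[0,0,0,0.006,0,0,1],[0,0,0,0.006,0,0,1],[0,0,0,0.006,0,0,1]]'
```

```text
t: 7.63
position: [0.5648, -0.1149, 0.0978]
ee_rot: [-2.221, 0.0, 2.221]
wrist_force: [0.2, 0.4, 0.3]
finger_gap: -0.001
```

Run:
```python
from h import *
c=manip.camera("scene");im=c["color"]
big=cv2.resize(im[195:255,235:315],None,fx=9,fy=9,interpolation=cv2.INTER_CUBIC)
big=np.uint8(255*np.clip(big/110.,0,1)**.6)
cv2.imwrite("pics/s4.png",big)
c=manip.camera("top");im=c["color"]
big=cv2.resize(im[220:300,330:430],None,fx=7,fy=7,interpolation=cv2.INTER_CUBIC)
big=np.uint8(255*np.clip(big/110.,0,1)**.6)
cv2.imwrite("pics/t4.png",big)
```

```text
(no output)
```

View pics/s4.png

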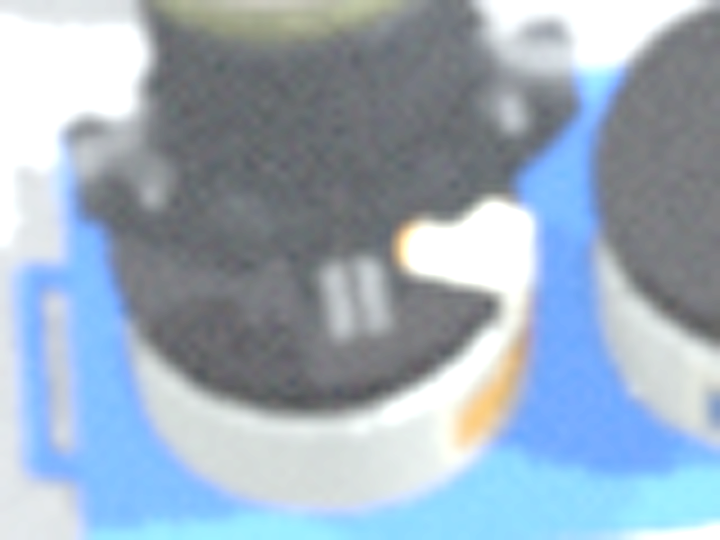

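View pics/t4.png

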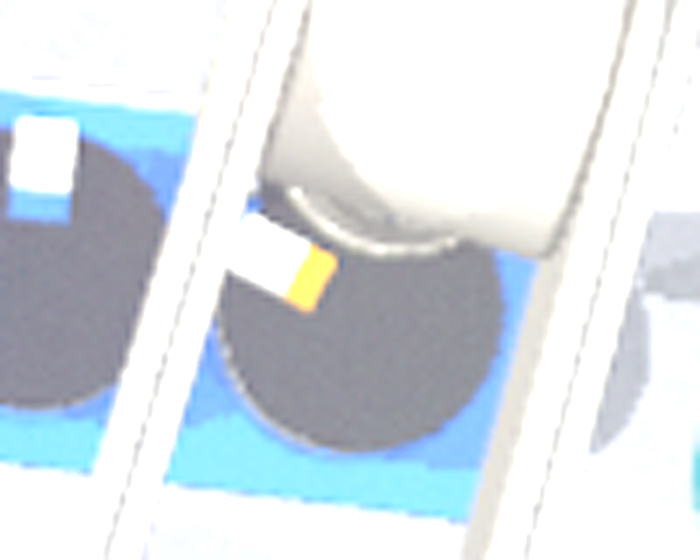

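Scene crop: the finger's dark tip ends near (358,370), in front of the stripe ends at (355,335). That puts it only a few mm above the lid, so I continue in 1 mm steps.

```bash
python3 -m crank '[[0,0,0,0.002,0,0,1],[0,0,0,0.004,0,0,1],[0,0,0,0.005,0,0,1],[0,0,0,0.005,0,0,1],[0,0,0,0.005,0,0,1]]'
```

```text
t: 8.15
position: [0.5648, -0.1149, 0.0968]
ee_rot: [-2.221, 0.0, 2.221]
wrist_force: [0.8, 0.5, 0.6]
finger_gap: 0.001
```

```bash
python3 -m crank '[[0,0,0,0.002,0,0,1],[0,0,0,0.004,0,0,1],[0,0,0,0.005,0,0,1],[0,0,0,0.005,0,0,1],[0,0,0,0.005,0,0,1]]'
```

```text
t: 8.57
position: [0.5648, -0.1149, 0.0958]
ee_rot: [-2.221, 0.0, 2.221]
wrist_force: [0.8, 0.2, -1.3]
finger_gap: 0.001
```

```bash
python3 -m crank '[[0,0,0,0.002,0,0,1],[0,0,0,0.004,0,0,1],[0,0,0,0.005,0,0,1],[0,0,0,0.005,0,0,1],[0,0,0,0.005,0,0,1]]'
```

```text
t: 8.98
position: [0.5648, -0.1149, 0.0947]
ee_rot: [-2.221, 0.0, 2.221]
wrist_force: [-0.8, -0.3, -0.2]
finger_gap: 0.002
```

```bash
python3 -m crank '[[0,0,0,0.002,0,0,1],[0,0,0,0.004,0,0,1],[0,0,0,0.005,0,0,1],[0,0,0,0.005,0,0,1],[0,0,0,0.005,0,0,1]]'
```

```text
t: 9.4
position: [0.5649, -0.1149, 0.0938]
ee_rot: [-2.221, 0.0, 2.221]
wrist_force: [-0.2, -0.3, 0.3]
finger_gap: 0.006
```

Run:
```python
from h import *
c=manip.camera("scene");im=c["color"]
P=c["K"]@np.c_[c["R"],c["t"]]
for z in (.0718,.086,.0938):
  for x in(.554,.565,.576):
    v=P@[x,-.1149,z,1];print(z,x,(v[:2]/v[2]).round(1),((v[:2]/v[2]-[235,195])*9).round())
big=cv2.resize(im[195:255,235:315],None,fx=9,fy=9,interpolation=cv2.INTER_CUBIC)
big=np.uint8(255*np.clip(big/90.,0,1)**.8)
cv2.imwrite("pics/s5.png",big)
```

```text
0.0718 0.554 [273.9 232.9] [350. 341.]
0.0718 0.565 [274.8 236.9] [358. 377.]
0.0718 0.576 [275.8 240.9] [367. 413.]
0.086 0.554 [273.4 230. ] [346. 315.]
0.086 0.565 [274.4 234. ] [354. 351.]
0.086 0.576 [275.3 238. ] [363. 387.]
0.0938 0.554 [273.1 228.3] [343. 300.]
0.0938 0.565 [274.1 232.3] [352. 336.]
0.0938 0.576 [275.1 236.4] [361. 373.]
```

View pics/s5.png

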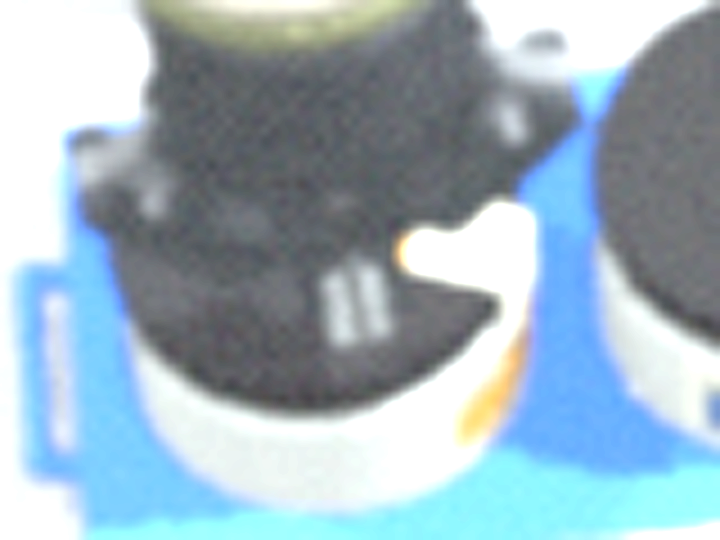

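```bash
python3 -m crank '[[0,0,0,0.002,0,0,1],[0,0,0,0.004,0,0,1],[0,0,0,0.006,0,0,1],[0,0,0,0.006,0,0,1],[0,0,0,0.006,0,0,1]]'
```

```text
t: 9.87
position: [0.5648, -0.1149, 0.0925]
ee_rot: [-2.221, 0.0, 2.221]
wrist_force: [-0.1, -0.1, 0.0]
finger_gap: 0.003
```

```bash
python3 -m crank '[[0,0,0,0.002,0,0,1],[0,0,0,0.004,0,0,1],[0,0,0,0.006,0,0,1],[0,0,0,0.006,0,0,1],[0,0,0,0.006,0,0,1]]'
```

```text
t: 10.28
position: [0.5648, -0.1149, 0.0913]
ee_rot: [-2.221, 0.0, 2.221]
wrist_force: [-0.2, 0.4, 0.4]
finger_gap: -0.003
```

```bash
python3 -m crank '[[0,0,0,0.002,0,0,1],[0,0,0,0.004,0,0,1],[0,0,0,0.006,0,0,1],[0,0,0,0.006,0,0,1],[0,0,0,0.006,0,0,1]]'
```

```text
t: 10.7
position: [0.5648, -0.1149, 0.0902]
ee_rot: [-2.221, 0.0, 2.221]
wrist_force: [0.1, 0.1, 1.3]
finger_gap: -0.004
```

```bash
python3 -m crank '[[0,0,0,0.002,0,0,1],[0,0,0,0.004,0,0,1],[0,0,0,0.006,0,0,1],[0,0,0,0.006,0,0,1],[0,0,0,0.006,0,0,1]]'
```

```text
t: 11.12
position: [0.5648, -0.1149, 0.0889]
ee_rot: [-2.221, 0.0, 2.221]
wrist_force: [-0.2, 0.4, 0.4]
finger_gap: 0.002
```

Run:
```python
from h import *
c=manip.camera("scene");im=c["color"]
big=cv2.resize(im[195:255,235:315],None,fx=9,fy=9,interpolation=cv2.INTER_CUBIC)
big=np.uint8(255*np.clip(big/90.,0,1)**.8)
cv2.imwrite("pics/s6.png",big)
c=manip.camera("top");cv2.imwrite("pics/t6.png",c["color"])
```

```text
(no output)
```

View pics/s6.png

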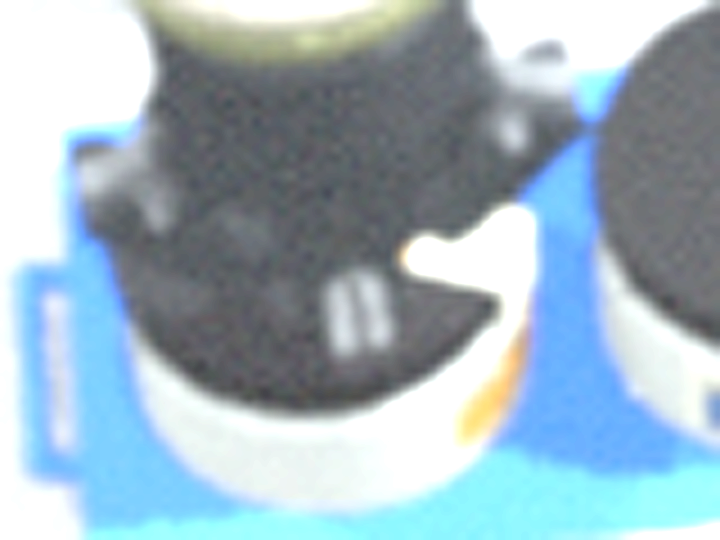

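View pics/t6.png

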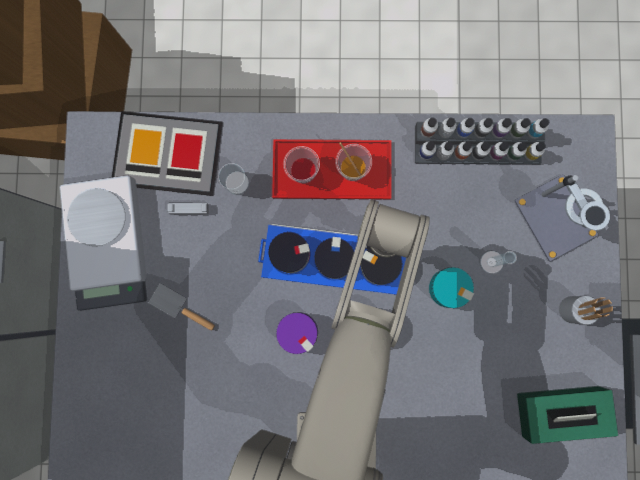

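Run:
```python
from h import *
c=manip.camera("scene");b=cv2.imread("pics/scene0.png")
P=c["K"]@np.c_[c["R"],c["t"]]
big=cv2.resize(b[20:140,0:120],None,fx=5,fy=5,interpolation=cv2.INTER_CUBIC)
big=np.uint8(255*np.clip(big/150.,0,1)**.7)
R=Ro.from_rotvec([ 2.05146833,  0.32865123, -2.05180785]).as_matrix()
o=np.array([.1863,-.57,.218])
for off,col in (((0,0,0),(0,255,0)),((.022,.0425,0),(0,0,255)),((.022,-.0425,0),(0,0,255)),((-.051,0,0),(255,0,255))):
    v=P@np.r_[o+R@off,1];v=v[:2]/v[2];print(v)
    cv2.circle(big,tuple(int(a) for a in (v-[0,20])*5),4,col,-1)
cv2.imwrite("pics/g0.png",big)
```

```text
[ 46.74021982 110.5353396 ]
[ 33.30164035 124.27988544]
[ 68.56496775 109.78854327]
[36.07189004 94.79119125]
```

View pics/g0.png

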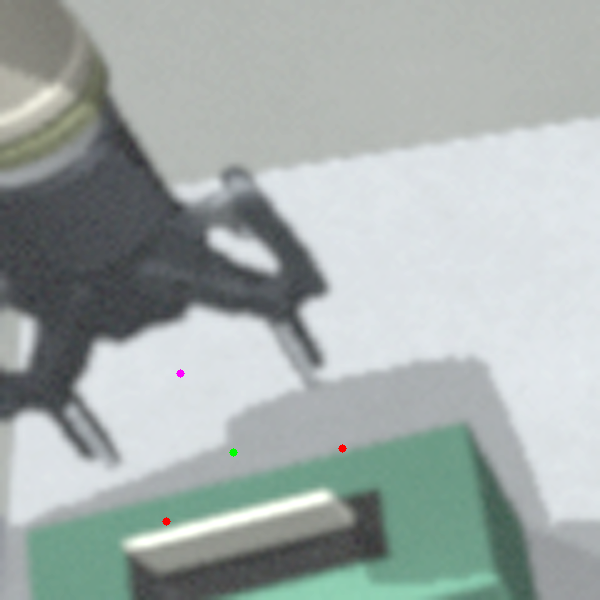

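Start picture: the real open tips at crop (320,365)/(115,462) lie about 43 mm farther back than the stated (342,448)/(166,521). Shutting accounts for only 13 mm of that. So the shut tips sit about 8 mm behind the reported TCP, and contact should come at TCP z ≈ 0.078. That agrees with no contact so far.

```bash
python3 -m crank '[[0,0,0,0.007,0,0,1],[0,0,0,0.014,0,0,1],[0,0,0,0.021,0,0,1],[0,0,0,0.024,0,0,1],[0,0,0,0.025,0,0,1]]'
```

```text
t: 11.68
position: [0.5647, -0.1149, 0.0837]
ee_rot: [-2.221, 0.0, 2.222]
wrist_force: [-0.1, 0.8, 1.0]
finger_gap: 0.003
```

```bash
python3 -m crank '[[0,0,0,0.002,0,0,1],[0,0,0,0.004,0,0,1],[0,0,0,0.006,0,0,1],[0,0,0,0.007,0,0,1],[0,0,0,0.007,0,0,1]]'
```

```text
t: 12.1
position: [0.5649, -0.1149, 0.0826]
ee_rot: [-2.221, 0.0, 2.221]
wrist_force: [-0.2, 0.1, -0.3]
finger_gap: -0.004
```

```bash
python3 -m crank '[[0,0,0,0.002,0,0,1],[0,0,0,0.004,0,0,1],[0,0,0,0.005,0,0,1],[0,0,0,0.005,0,0,1],[0,0,0,0.005,0,0,1]]'
```

```text
t: 12.52
position: [0.5648, -0.115, 0.0816]
ee_rot: [-2.221, 0.0, 2.221]
wrist_force: [0.2, -0.8, -0.6]
finger_gap: -0.0
```

```bash
python3 -m crank '[[0,0,0,0.002,0,0,1],[0,0,0,0.004,0,0,1],[0,0,0,0.005,0,0,1],[0,0,0,0.006,0,0,1],[0,0,0,0.006,0,0,1]]'
```

```text
t: 12.93
position: [0.5648, -0.1149, 0.0803]
ee_rot: [-2.221, 0.0, 2.221]
wrist_force: [0.2, -0.2, -0.3]
finger_gap: 0.002
```

```bash
python3 -m crank '[[0,0,0,0.002,0,0,1],[0,0,0,0.004,0,0,1],[0,0,0,0.005,0,0,1],[0,0,0,0.006,0,0,1],[0,0,0,0.006,0,0,1]]'
```

```text
t: 13.35
position: [0.5648, -0.1149, 0.0791]
ee_rot: [-2.221, 0.0, 2.221]
wrist_force: [-0.4, -0.1, -0.4]
finger_gap: -0.001
```

```bash
python3 -m crank '[[0,0,0,0.002,0,0,1],[0,0,0,0.004,0,0,1],[0,0,0,0.005,0,0,1],[0,0,0,0.005,0,0,1],[0,0,0,0.005,0,0,1]]'
```

```text
t: 13.77
position: [0.5648, -0.1149, 0.0782]
ee_rot: [-2.221, 0.0, 2.221]
wrist_force: [0.1, 0.2, -0.3]
finger_gap: 0.004
```

```bash
python3 -m crank '[[0,0,0,0.002,0,0,1],[0,0,0,0.004,0,0,1],[0,0,0,0.005,0,0,1],[0,0,0,0.005,0,0,1],[0,0,0,0.005,0,0,1]]'
```

```text
t: 14.18
position: [0.5648, -0.1149, 0.0772]
ee_rot: [-2.221, 0.0, 2.221]
wrist_force: [0.1, -0.2, 0.5]
finger_gap: -0.001
```

Run:
```python
from h import *
c=manip.camera("scene");im=c["color"]
big=cv2.resize(im[195:255,235:315],None,fx=9,fy=9,interpolation=cv2.INTER_CUBIC)
big=np.uint8(255*np.clip(big/90.,0,1)**.8)
cv2.imwrite("pics/s7.png",big)
```

```text
(no output)
```

View pics/s7.png

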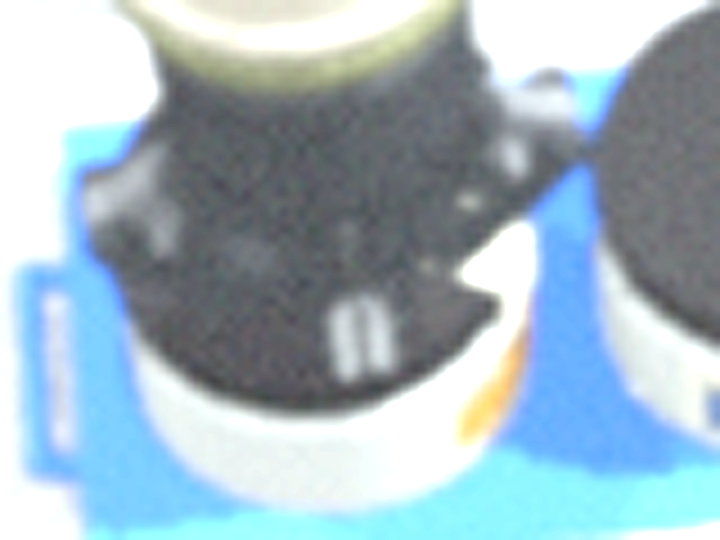

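The finger tip is now at crop (360,378), and at contact it should be near 387. About 4–5 mm remain.

```bash
python3 -m crank '[[0,0,0,0.002,0,0,1],[0,0,0,0.004,0,0,1],[0,0,0,0.006,0,0,1],[0,0,0,0.007,0,0,1],[0,0,0,0.007,0,0,1]]'
```

```text
t: 14.65
position: [0.5648, -0.1149, 0.0757]
ee_rot: [-2.221, 0.0, 2.221]
wrist_force: [-0.1, -0.8, -1.4]
finger_gap: 0.001
```

```bash
python3 -m crank '[[0,0,0,0.002,0,0,1],[0,0,0,0.004,0,0,1],[0,0,0,0.005,0,0,1],[0,0,0,0.006,0,0,1],[0,0,0,0.006,0,0,1]]'
```

```text
t: 15.07
position: [0.5648, -0.115, 0.0745]
ee_rot: [-2.221, 0.0, 2.221]
wrist_force: [0.9, 0.2, 0.0]
finger_gap: -0.001
```

```bash
python3 -m crank '[[0,0,0,0.002,0,0,1],[0,0,0,0.004,0,0,1],[0,0,0,0.005,0,0,1],[0,0,0,0.006,0,0,1],[0,0,0,0.006,0,0,1]]'
```

```text
t: 15.48
position: [0.5648, -0.1149, 0.0733]
ee_rot: [-2.221, 0.0, 2.221]
wrist_force: [0.1, 0.4, -0.1]
finger_gap: 0.0
```

```bash
python3 -m crank '[[0,0,0,0.002,0,0,1],[0,0,0,0.004,0,0,1],[0,0,0,0.005,0,0,1],[0,0,0,0.005,0,0,1],[0,0,0,0.005,0,0,1]]'
```

```text
t: 15.9
position: [0.5652, -0.115, 0.0729]
ee_rot: [2.222, -0.0, -2.221]
wrist_force: [-0.9, 1.7, 5.1]
finger_gap: -0.003
```

Contact: about 5 N at TCP z 0.0729 (commanded about 0.0723). Next I press a further 1 mm and start the clockwise arc on ochre. Tool y is -Y and z is -X, with radius 0.047.

```bash
python3 -m crank '[[0,0,0,0.003,0,0,1],[0,0,0,0.006,0,0,1],[0,0,0,0.006,0.024,0.001,1],[0,0,0,0.006,0.047,0.005,1],[0,0,0,0.006,0.07,0.011,1]]'
python3 - <<'E'
from h import *
s=st();print(s["position"]-[.5165,-.1155,0])
E
```

```text
t: 16.32
position: [0.5653, -0.1277, 0.0734]
ee_rot: [-2.227, -0.002, 2.215]
wrist_force: [4.8, 8.3, 11.8]
finger_gap: -0.004
t 16.32 p [ 0.5653 -0.1277  0.0734] F [ 4.8  8.3 11.8] gap -0.0
[ 0.04878344 -0.01223175  0.07338959]
```

```bash
python3 -m crank '[[0,0,0,0.002,0.026,0.01,1],[0,0,0,0.002,0.051,0.023,1],[0,0,0,0.002,0.075,0.039,1],[0,0,0,0.002,0.096,0.057,1],[0,0,0,0.002,0.115,0.078,1]]'
python3 - <<'E'
from h import *
s=st();p=s["position"]-[.5165,-.1155,0];print(p,np.hypot(*p[:2]),np.arctan2(p[1],p[0]))
c=manip.camera("top");cv2.imwrite("pics/t8.png",cv2.resize(c["color"][220:300,255:415],None,fx=5,fy=5,interpolation=cv2.INTER_CUBIC))
E
```

```text
t: 16.73
position: [0.5499, -0.1521, 0.0731]
ee_rot: [2.228, -0.001, -2.214]
wrist_force: [7.9, 4.6, 8.5]
finger_gap: 0.001
t 16.73 p [ 0.5499 -0.1521  0.0731] F [7.9 4.6 8.5] gap 0.0
[ 0.03341553 -0.03664559  0.07306592] 0.04959331134887693 -0.831468969878055
```

View pics/t8.png

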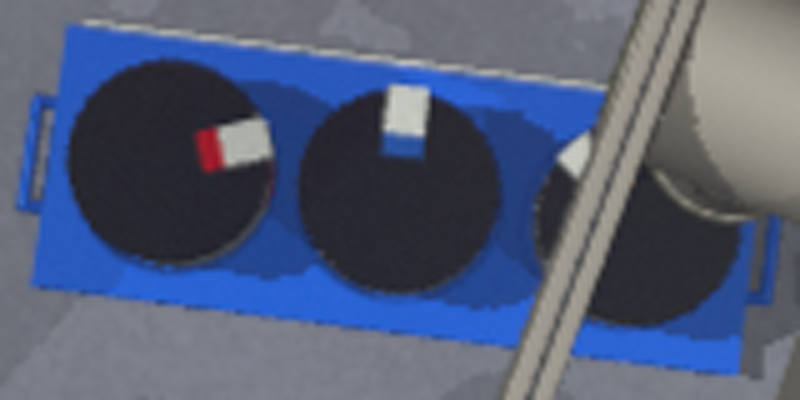

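Ochre's white seal corner has moved from crop (540,170) to (575,155), so the jar is turning with the finger. I continue with slightly more press.

```bash
python3 -m crank '[[0,0,0,0.004,0.02,0.029,1],[0,0,0,0.005,0.035,0.061,1],[0,0,0,0.005,0.045,0.095,1],[0,0,0,0.005,0.05,0.13,1],[0,0,0,0.005,0.051,0.153,1]]'
python3 - <<'E'
from h import *
s=st();p=s["position"]-[.5165,-.1155,0];print(p,np.hypot(*p[:2]),np.arctan2(p[1],p[0]))
c=manip.camera("scene");cv2.imwrite("pics/s8.png",cv2.resize(c["color"][170:270,225:415],None,fx=4,fy=4,interpolation=cv2.INTER_CUBIC))
c=manip.camera("top");cv2.imwrite("pics/t9.png",cv2.resize(c["color"][220:300,255:415],None,fx=5,fy=5,interpolation=cv2.INTER_CUBIC))
E
```

```text
t: 17.2
position: [0.521, -0.164, 0.074]
ee_rot: [2.232, -0.005, -2.208]
wrist_force: [0.5, 0.4, 1.5]
finger_gap: -0.0
t 17.2 p [ 0.521 -0.164  0.074] F [0.5 0.4 1.5] gap -0.0
[ 0.00454329 -0.04846233  0.07395676] 0.0486748281067203 -1.4773207322217532
```

View pics/s8.png

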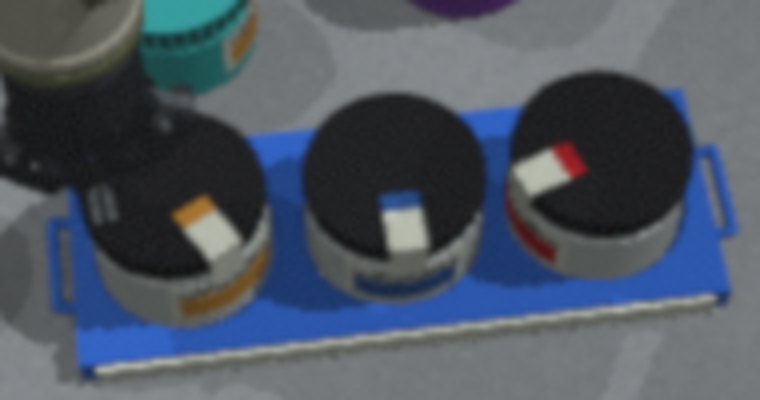

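View pics/t9.png

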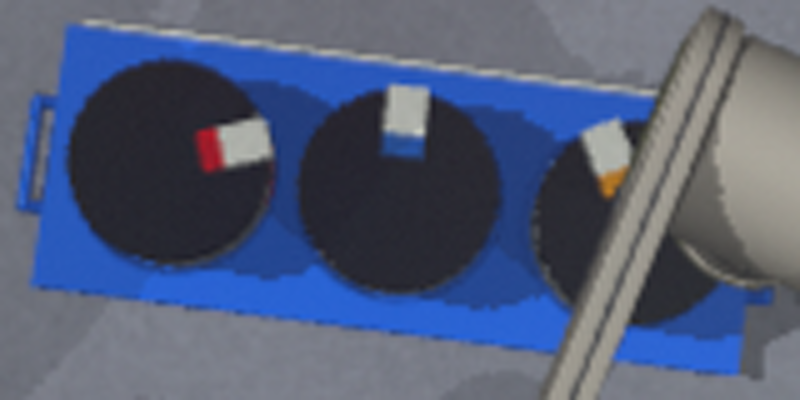

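Run:
```python
from h import *
s=st();print(np.round(Ro.from_rotvec(s["ee_rot"]).as_matrix(),3))
d=manip.camera("scene");print(jars(d,-.116,(.5315,.011))["ochre"])
```

```text
t 17.3 p [ 0.5185 -0.1636  0.0726] F [-0.5 -0.3 15.3] gap -0.0
[[ 0.006 -0.001 -1.   ]
 [-0.003 -1.     0.001]
 [-1.     0.003 -0.006]]
{'pocket': array([ 0.5167, -0.1161]), 'lid': array([ 0.5091, -0.1315]), 'r': 0.0738, 'a_pocket': np.float64(0.404), 'a_lid': np.float64(0.679), 'a_axis': np.float64(0.514), 'area': 3240}
```

```bash
python3 -m crank '[[0,0,0,0.001,-0.001,0.016,1],[0,0,0,0.001,-0.003,0.033,1],[0,0,0,0.001,-0.007,0.049,1],[0,0,0,0.001,-0.011,0.065,1],[0,0,0,0.001,-0.017,0.08,1]]'
python3 - <<'E'
from h import *
d=manip.camera("scene");print(jars(d,-.116,(.5315,.011))["ochre"])
s=st();p=s["position"]-[.5165,-.1155,0];print(p,np.hypot(*p[:2]),np.arctan2(p[1],p[0]))
E
```

```text
t: 17.77
position: [0.505, -0.1613, 0.0734]
ee_rot: [2.231, -0.006, -2.208]
wrist_force: [8.9, -4.3, 11.8]
finger_gap: 0.001
{'pocket': array([ 0.5167, -0.1161]), 'lid': array([ 0.5062, -0.1303]), 'r': 0.0724, 'a_pocket': np.float64(0.291), 'a_lid': np.float64(0.561), 'a_axis': np.float64(0.321), 'area': 3679}
t 17.82 p [ 0.5042 -0.161   0.0731] F [ 6.6 -4.  10.4] gap 0.0
[-0.01232256 -0.04546758  0.07309056] 0.047107816797610856 -1.8354572647156968
```

```bash
python3 -m crank '[[0,0,0,0.002,-0.009,0.019,1],[0,0,0,0.002,-0.019,0.038,1],[0,0,0,0.002,-0.031,0.055,1],[0,0,0,0.002,-0.045,0.071,1],[0,0,0,0.002,-0.056,0.083,1]]'
python3 - <<'E'
from h import *
d=manip.camera("scene");print(jars(d,-.116,(.5315,.011))["ochre"])
d=manip.camera("top");print(jars(d,-.116,(.5315,.011))["ochre"])
s=st();p=s["position"]-[.5165,-.1155,0];print(p,np.hypot(*p[:2]),np.arctan2(p[1],p[0]))
E
```

```text
t: 18.23
position: [0.4901, -0.1526, 0.0751]
ee_rot: [2.233, -0.012, -2.201]
wrist_force: [8.9, -15.7, 20.1]
finger_gap: -0.003
{'pocket': array([ 0.5167, -0.1161]), 'lid': array([ 0.5041, -0.128 ]), 'r': 0.0726, 'a_pocket': np.float64(0.128), 'a_lid': np.float64(0.402), 'a_axis': np.float64(0.089), 'area': 3994}
{'pocket': array([ 0.5167, -0.1161]), 'lid': array([ 0.5174, -0.0924]), 'r': 0.0487, 'a_pocket': np.float64(-1.804), 'a_lid': np.float64(-1.512), 'a_axis': np.float64(-0.264), 'area': 10598}
t 18.33 p [ 0.4869 -0.15    0.0725] F [ 1.2 -7.9 27.6] gap -0.0
[-0.0296497  -0.03447513  0.07254118] 0.04547129923142741 -2.281085515476322
```

```bash
python3 -m crank '[[0,0,0,-0.003,-0.008,0.007,1],[0,0,0,-0.004,-0.016,0.014,1],[0,0,0,-0.004,-0.025,0.021,1],[0,0,0,-0.004,-0.025,0.021,1],[0,0,0,-0.004,-0.025,0.021,1]]'
python3 - <<'E'
from h import *
d=manip.camera("scene");print(jars(d,-.116,(.5315,.011))["ochre"])
s=st();p=s["position"]-[.5165,-.1155,0];print(p,np.hypot(*p[:2]),np.arctan2(p[1],p[0]))
E
```

```text
t: 18.75
position: [0.4822, -0.1449, 0.0727]
ee_rot: [2.226, -0.006, -2.213]
wrist_force: [2.2, -5.8, 12.6]
finger_gap: -0.001
{'pocket': array([ 0.5167, -0.1161]), 'lid': array([ 0.5081, -0.1302]), 'r': 0.0739, 'a_pocket': np.float64(-0.052), 'a_lid': np.float64(0.327), 'a_axis': np.float64(-0.027), 'area': 3432}
t 18.8 p [ 0.4822 -0.1449  0.0727] F [ 2.2 -6.1 12.9] gap -0.0
[-0.03425693 -0.02943263  0.07271328] 0.04516432955908168 -2.431797201080231
```

```bash
python3 -m crank '[[0,0,0,-0.08,0,0,1],[0,0,0,-0.2,0,0,1],[0,0,0,-0.2,-0.1,-0.04,1],[0,0,0,-0.2,-0.25,-0.1,1],[0,0,0,-0.2,-0.4,-0.16,1]]';python3 -m crank '[[0,0,0,0,-0.16,-0.07,1],[0,0,0,0,-0.34,-0.14,1],[0,0,0,0,-0.52,-0.22,1],[0,0,0,0,-0.7,-0.3,1],[0,0,0,0,-0.86,-0.36,1]]'
python3 - <<'E'
from h import *
for n in("scene","top"):
  d=manip.camera(n)
  for k,v in jars(d,-.116,(.5315,.011)).items(): print(k,v)
cv2.imwrite("pics/t10.png",cv2.resize(d["color"][220:300,255:415],None,fx=5,fy=5,interpolation=cv2.INTER_CUBIC))
s=st();print(s["joint_pos"].round(2),shift(np.array([.594,.135,.083])-s["position"]))
E
```

```text
t: 19.22
position: [0.5116, -0.0624, 0.1099]
ee_rot: [-2.22, 0.003, 2.22]
wrist_force: [0.3, -0.2, -0.4]
finger_gap: 0.0
t: 19.63
position: [0.5838, 0.1115, 0.1091]
ee_rot: [2.22, -0.0, -2.223]
wrist_force: [0.2, -0.3, -1.0]
finger_gap: 0.002
ochre {'pocket': array([ 0.5167, -0.1161]), 'lid': array([ 0.5211, -0.1142]), 'r': 0.0592, 'a_pocket': np.float64(-0.055), 'a_lid': np.float64(-0.144), 'a_axis': np.float64(-0.078), 'area': 2914}
blue {'pocket': array([0.5315, 0.011 ]), 'lid': array([0.5388, 0.0087]), 'r': 0.0585, 'a_pocket': np.float64(0.008), 'a_lid': np.float64(0.059), 'a_axis': np.float64(0.004), 'area': 2300}
red {'pocket': array([0.5463, 0.1381]), 'lid': array([0.5384, 0.1465]), 'r': 0.0787, 'a_pocket': np.float64(-1.191), 'a_lid': np.float64(-1.079), 'a_axis': np.float64(-2.511), 'area': 2101}
ochre {'pocket': array([ 0.5167, -0.1161]), 'lid': array([ 0.5141, -0.1138]), 'r': 0.0553, 'a_pocket': np.float64(-0.019), 'a_lid': np.float64(-0.073), 'a_axis': np.float64(-0.043), 'area': 2823}
blue {'pocket': array([0.5315, 0.011 ]), 'lid': array([0.5332, 0.0131]), 'r': 0.0571, 'a_pocket': np.float64(0.033), 'a_lid': np.float64(-0.034), 'a_axis': np.float64(0.009), 'area': 2430}
red {'pocket': array([0.5463, 0.1381]), 'lid': array([0.5433, 0.1379]), 'r': 0.0561, 'a_pocket': np.float64(-1.193), 'a_lid': np.float64(-1.108), 'a_axis': np.float64(-1.229), 'area': 2870}
t 19.73 p [0.584  0.114  0.1091] F [ 0.2 -0.   0.1] gap -0.0
[0.11 0.19 1.62 0.   1.33 1.67] [[ 0.1305 -0.1048 -0.0505]]
```

View pics/t10.png

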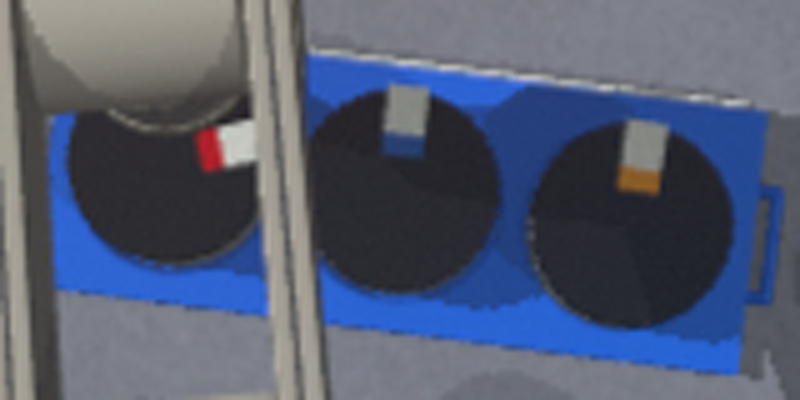

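Ochre now faces front within about -0.05 rad, with its seal at crop (643,155), and blue is unmoved. Next is red: lower to just above the lid.

```bash
python3 -m crank '[[0,0,0,0.03,-0.04,-0.02,1],[0,0,0,0.08,-0.08,-0.04,1],[0,0,0,0.13,-0.1,-0.05,1],[0,0,0,0.15,-0.1,-0.05,1],[0,0,0,0.15,-0.1,-0.05,1]]';python3 -m crank '[[0,0,0,0.005,0,0,1],[0,0,0,0.01,0,0,1],[0,0,0,0.015,0,0,1],[0,0,0,0.015,0,0,1],[0,0,0,0.015,0,0,1]]'
```

```text
t: 20.15
position: [0.5919, 0.1286, 0.0772]
ee_rot: [-2.217, 0.002, 2.226]
wrist_force: [-0.1, -0.5, -0.5]
finger_gap: 0.002
t: 20.57
position: [0.594, 0.1292, 0.0775]
ee_rot: [-2.222, 0.001, 2.22]
wrist_force: [0.0, 0.3, 0.2]
finger_gap: -0.005
```

```bash
python3 -m crank '[[0,0,0,0.005,-0.03,0,1],[0,0,0,0.01,-0.03,0,1],[0,0,0,0.016,-0.03,0,1],[0,0,0,0.022,-0.03,0,1],[0,0,0,0.022,-0.03,0,1]]'
```

```text
t: 20.98
position: [0.594, 0.1357, 0.0729]
ee_rot: [-2.222, -0.0, 2.221]
wrist_force: [-0.2, 0.9, 3.3]
finger_gap: 0.006
```

```bash
python3 -m crank '[[0,0,0,0.002,0,0,1],[0,0,0,0.003,0,0,1],[0,0,0,0.004,0,0,1],[0,0,0,0.004,0,0,1],[0,0,0,0.004,0,0,1]]'
```

```text
t: 21.4
position: [0.5943, 0.1357, 0.0728]
ee_rot: [-2.223, -0.0, 2.22]
wrist_force: [-0.7, 0.3, 6.0]
finger_gap: -0.001
```

```bash
python3 -m crank '[[0,0,0,0.004,0,0,1],[0,0,0,0.008,0,0,1],[0,0,0,0.008,-0.019,0.001,1],[0,0,0,0.008,-0.037,0.003,1],[0,0,0,0.008,-0.056,0.007,1]]'
```

```text
t: 21.82
position: [0.5952, 0.145, 0.0731]
ee_rot: [2.227, -0.004, -2.214]
wrist_force: [2.7, -11.7, 15.3]
finger_gap: -0.006
```

```bash
python3 -m crank '[[0,0,0,0.001,-0.022,0.007,1],[0,0,0,0.001,-0.044,0.016,1],[0,0,0,0.001,-0.065,0.027,1],[0,0,0,0.001,-0.084,0.04,1],[0,0,0,0.001,-0.103,0.055,1]]'
python3 - <<'E'
from h import *
d=manip.camera("scene");print(jars(d,-.116,(.5315,.011))["red"])
s=st();p=s["position"]-[.547,.136,0];print(p,np.hypot(*p[:2]),np.arctan2(p[1],p[0]))
E
```

```text
t: 22.23
position: [0.5869, 0.1656, 0.0749]
ee_rot: [2.234, -0.003, -2.208]
wrist_force: [9.3, -9.9, 19.1]
finger_gap: 0.0
{'pocket': array([0.5463, 0.1381]), 'lid': array([0.5411, 0.1571]), 'r': 0.0736, 'a_pocket': np.float64(-0.82), 'a_lid': np.float64(-0.968), 'a_axis': np.float64(-0.85), 'area': 3734}
t 22.28 p [0.5859 0.1666 0.0745] F [ 2.2 -3.2  6.3] gap 0.0
[0.03894085 0.03062191 0.07453741] 0.04953878389315614 0.6663745590252367
```

```bash
python3 -m crank '[[0,0,0,0.001,-0.016,0.017,1],[0,0,0,0.001,-0.031,0.035,1],[0,0,0,0.001,-0.044,0.055,1],[0,0,0,0.001,-0.055,0.075,1],[0,0,0,0.001,-0.064,0.097,1]]'
python3 - <<'E'
from h import *
d=manip.camera("scene");print(jars(d,-.116,(.5315,.011))["red"])
s=st();p=s["position"]-[.547,.136,0];print(p,np.hypot(*p[:2]),np.arctan2(p[1],p[0]))
E
```

```text
t: 22.7
position: [0.566, 0.18, 0.0731]
ee_rot: [-2.231, 0.0, 2.211]
wrist_force: [7.8, -2.8, 11.5]
finger_gap: -0.0
{'pocket': array([0.5463, 0.1381]), 'lid': array([0.5386, 0.1519]), 'r': 0.0751, 'a_pocket': np.float64(-0.571), 'a_lid': np.float64(-0.692), 'a_axis': np.float64(-0.592), 'area': 3150}
t 22.75 p [0.565  0.1804 0.0729] F [ 5.  -2.1  7.5] gap -0.0
[0.01800623 0.0443843  0.07287623] 0.04789770855083346 1.1853952198740694
```

```bash
python3 -m crank '[[0,0,0,0.003,-0.006,0.022,1],[0,0,0,0.004,-0.011,0.046,1],[0,0,0,0.004,-0.013,0.069,1],[0,0,0,0.004,-0.012,0.092,1],[0,0,0,0.004,-0.009,0.116,1]]'
python3 - <<'E'
from h import *
d=manip.camera("scene");print(jars(d,-.116,(.5315,.011))["red"])
s=st();p=s["position"]-[.547,.136,0];print(p,np.hypot(*p[:2]),np.arctan2(p[1],p[0]))
E
```

```text
t: 23.17
position: [0.544, 0.183, 0.0734]
ee_rot: [-2.233, -0.002, 2.207]
wrist_force: [10.0, 2.0, 9.5]
finger_gap: -0.001
{'pocket': array([0.5463, 0.1381]), 'lid': array([0.5377, 0.1513]), 'r': 0.0748, 'a_pocket': np.float64(-0.335), 'a_lid': np.float64(-0.515), 'a_axis': np.float64(-0.337), 'area': 3764}
t 23.22 p [0.5429 0.1829 0.073 ] F [ 5.4 -0.4  6.9] gap 0.0
[-0.00413114  0.04689955  0.07302806] 0.04708114140584522 1.658654408876588
```

```bash
python3 -m crank '[[0,0,0,0.003,0.005,0.023,1],[0,0,0,0.003,0.012,0.045,1],[0,0,0,0.003,0.022,0.067,1],[0,0,0,0.003,0.034,0.087,1],[0,0,0,0.003,0.047,0.106,1]]'
python3 - <<'E'
from h import *
d=manip.camera("scene");print(jars(d,-.116,(.5315,.011))["red"])
s=st();p=s["position"]-[.547,.136,0];print(p,np.hypot(*p[:2]),np.arctan2(p[1],p[0]))
E
```

```text
t: 23.63
position: [0.5247, 0.176, 0.0748]
ee_rot: [-2.236, -0.008, 2.2]
wrist_force: [7.0, 6.7, 13.3]
finger_gap: -0.003
{'pocket': array([0.5463, 0.1381]), 'lid': array([0.5326, 0.1464]), 'r': 0.0747, 'a_pocket': np.float64(-0.146), 'a_lid': np.float64(-0.245), 'a_axis': np.float64(-0.054), 'area': 4069}
t 23.68 p [0.5235 0.1753 0.0741] F [ 9.4  8.9 14.3] gap -0.0
[-0.02353937  0.03926882  0.07414783] 0.045783644340405605 2.1108052153122285
```

```bash
python3 -m crank '[[0,0,0,0,0,0,1],[0,0,0,0,0,0,1],[0,0,0,0,0,0,1],[0,0,0,0,0,0,1],[0,0,0,0,0,0,1]]'
python3 - <<'E'
from h import *
d=manip.camera("scene");print(jars(d,-.116,(.5315,.011))["red"])
s=st();p=s["position"]-[.547,.136,0];print(p,np.hypot(*p[:2]),np.arctan2(p[1],p[0]))
cv2.imwrite("pics/s11.png",cv2.resize(d["color"][170:270,225:415],None,fx=4,fy=4,interpolation=cv2.INTER_CUBIC))
E
```

```text
t: 24.1
position: [0.5215, 0.174, 0.0725]
ee_rot: [-2.23, -0.003, 2.21]
wrist_force: [3.4, 1.9, 17.7]
finger_gap: 0.004
{'pocket': array([0.5463, 0.1381]), 'lid': array([0.5373, 0.1481]), 'r': 0.0767, 'a_pocket': np.float64(0.017), 'a_lid': np.float64(-0.193), 'a_axis': np.float64(0.026), 'area': 3433}
t 24.15 p [0.5214 0.174  0.0725] F [ 2.7  2.6 18.4] gap 0.0
[-0.02555035  0.03799778  0.07251402] 0.045789206771926896 2.1627693909485495
```

View pics/s11.png

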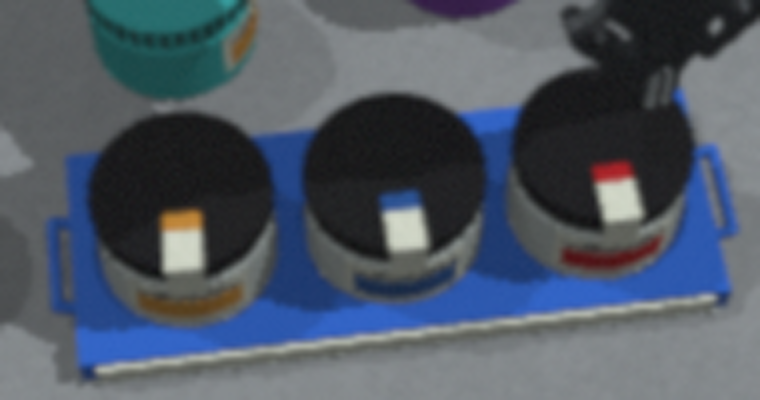

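Red's seal at crop (617,195) now looks square to the front edge. I lift and check all three from both cameras.

```bash
python3 -m crank '[[0,0,0,-0.06,0,0,1],[0,0,0,-0.15,0,0,1],[0,0,0,-0.25,0,0.1,1],[0,0,0,-0.25,0,0.25,1],[0,0,0,-0.25,0,0.35,1]]'; python3 -m crank '[[0,0,0,0,0,0,1],[0,0,0,0,0,0,1],[0,0,0,0,0,0,1],[0,0,0,0,0,0,1],[0,0,0,0,0,0,1]]'
python3 - <<'E'
from h import *
for n in("scene","top"):
  d=manip.camera(n); c=manip
  for k,v in jars(d,-.116,(.5315,.011)).items(): print(k,v["lid"],v["r"],v["a_pocket"],v["a_lid"],v["a_axis"],v["area"])
print(tray_yaw(d))
cv2.imwrite("pics/t12.png",cv2.resize(d["color"][220:300,255:415],None,fx=5,fy=5,interpolation=cv2.INTER_CUBIC))
st()
E
```

```text
t: 24.57
position: [0.4464, 0.1725, 0.1193]
ee_rot: [-2.221, 0.0, 2.221]
wrist_force: [-0.5, -0.9, -0.2]
finger_gap: 0.002
t: 24.98
position: [0.4481, 0.1724, 0.1183]
ee_rot: [-2.221, 0.001, 2.221]
wrist_force: [-0.4, 0.3, 0.3]
finger_gap: -0.002
ochre [ 0.5194 -0.1165] 0.0597 -0.052 -0.056 -0.059 3415
blue [0.538  0.0085] 0.0593 0.007 0.071 0.028 2954
red [0.5511 0.1355] 0.059 0.01 0.086 0.033 3385
ochre [ 0.5143 -0.1136] 0.0552 -0.013 -0.076 -0.05 3240
blue [0.5317 0.0116] 0.055 0.038 0.02 0.009 2890
red [0.5399 0.1383] 0.0583 0.035 0.045 0.008 3174
-0.11607822
t 25.08 p [0.4479 0.1724 0.1182] F [-0.3 -0.  -0.4] gap -0.0
```

View pics/t12.png

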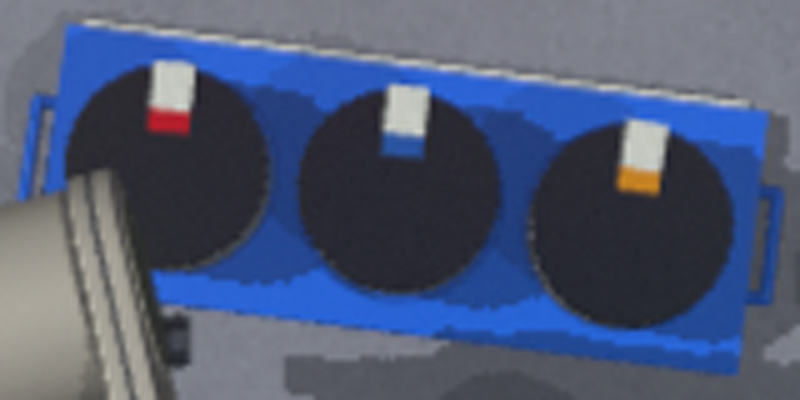

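Final angles are ochre about -0.05, blue about +0.02 and red about +0.02 rad. All are fine, so a further nudge isn't worth the risk. I do a quick check that the bystanders are unmoved, then hand in.

Run:
```python
from h import *
d=manip.camera("scene")["color"];b=cv2.imread("pics/scene0.png")
g=lambda i:cv2.cvtColor(i,cv2.COLOR_BGR2GRAY)
for n,(x0,y0,x1,y1) in dict(cups=(275,275,440,375),beaker=(445,248,490,296),cyl=(108,218,160,280),film=(475,222,530,252),spat=(415,135,500,168),purple=(318,125,364,174),turq1=(243,142,292,194),turq2=(160,195,215,250)).items():
    p,q=g(b)[y0:y1,x0:x1],g(d)[y0:y1,x0:x1]
    s,r=cv2.phaseCorrelate(np.float32(cv2.Canny(p,60,150)),np.float32(cv2.Canny(q,60,150)))
    print(n,np.round(s,2),round(r,2))
st(); print(manip.sign_off())
```

```text
cups [-0.03  0.02] 0.84
beaker [0.73 0.31] 0.76
cyl [ 0.21 -0.05] 0.96
film [-0.01 -0.07] 0.93
spat [ 0.03 -0.05] 0.88
purple [ 0.09 -0.23] 0.82
turq1 [-0.03 -0.06] 0.43
turq2 [-0.37 -0.16] 0.81
t 25.13 p [0.4478 0.1724 0.1182] F [ 0.5 -0.6  1. ] gap 0.0
the job is handed in; nothing more can be done
None
```

All three jars now face the tray's front edge. I rolled ochre round by about -1.2 rad and red by about +1.2 rad, with the shut fingertips pressed on their lids. I left blue alone because it already faced the front. The job was handed in at 25.1 s with the arm clear of everything.

- **Label directions:** the last check used both cameras. Red and blue are within about 0.04 rad of straight ahead. Ochre is past straight by about 0.05 rad; its separate readings ran from -0.01 to -0.08. I did not nudge it back.
- **Lid pressure:** mostly 5–20 N in the readings, with one peak of about 28 N on ochre.
- **Jars and bystanders:** all three jars stand in their pockets. The cups, film bar, spatula, cylinder, beaker and look-alikes match their first pictures to within a pixel. The largest apparent shift was the beaker, about 0.8 px, probably shading and noise on the glass. The agreement score was low (0.43) for the turquoise jar nearest the tray, which showed no measurable shift.
- **Tip distance disagreed:** `tips_ahead` says the fingertips are 22 mm ahead of the reported tool point. Contact came at a tool height of about 73 mm on an 86 mm lid, so they are really about 13 mm behind it. I found the contact height by slow probing instead.

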